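# Clamp the forming tube on the leather bench

### The arm

A 6-joint arm with a two-finger parallel gripper is mounted at the origin on the work surface. World frame = base frame: x ahead of the robot, y to its left, z up, the work surface at z = 0. Lengths are in mm, angles in rad, forces in N, time in s.
With the tool pointing down it reaches from about 350 to 875 mm from the base axis. Payload 4.2 kg.
Tool frame: the origin (TCP) lies on the centre line of the jaws, within the pads' length; the fingertips stand 22 mm ahead of it and the grasp point (between the pads) lies 3 mm ahead of it; x points along the fingers, z is the direction in which the jaws open and shut, and the axes are right-handed (so a half turn about x gives the same grasp; the last joint's range is limited). The gripper opens to 87 mm and grips with 3 to 60 N. Pads are 19 mm wide; open, the fingers measure 117 mm over their backs; the gripper's body (75 mm by 190 mm) begins 51 mm behind the grasp point.
Start: joints at [-1.086, 0.385, 0.008, 0, -1.194, -0.259], TCP at [139.946, -609.109, 217.85] pointing down, gripper open.
Joint ranges: [-3.14, 3.14], [-1.21, 2.06], [-1.07, 1.41], [-3.16, 2.05], [-2.99, -0.16], [-3.1, 3.1]. Speed limits (rad/s): [2.79, 2.79, 3.14, 3.14, 3.14, 3.14].

### API

Orientations are given as a 3x3 rotation matrix whose columns are the frame's x, y, z axes.
In Python, from rig import bot, optics, ticket gives the robot as it stands.
- The arm moves only by the shell command python3 -m inch 'ROWS' [OPENING]. ROWS is JSON, a list of rows, each a list of 6 numbers: the shift along the tool's x, y, z normalised to -1 to 1, where 1 is 200 mm, then the turn, a rotation vector about the tool's x, y, z normalised to -1 to 1, where 1 is pi rad. In form: [[tx, ty, tz, rx, ry, rz], ...]. A call has 1 to 10 rows; each row is the pose to reach, as a shift and turn from the pose commanded when the call began, along the tool's axes at that moment, turning the shorter way round; what a row does not reach only later rows make up. A row lasts 1/10 s, in which the tool goes at most 50 mm and 8.59 degrees, less where a joint would pass 70% of its speed; a pose out of reach is approached as far as the arm can. A call with a number of a shift or a turn outside -1 to 1 is refused whole. A call with a gripper value outside its range is refused whole. OPENING is the closure, from -1 (fully open) to 1 (shut), so that 0 is half open, set as the call begins (- or left out, the last holds). The fingers move at their own pace and stop on an object; the grip force is fixed at half the most. Time passes only in rows, so rows that repeat a pose let the fingers close. It gives the time, the measured TCP pose, the force and the opening at its end, in the units of the state.
- bot.sense(): the state, without advancing time (a new reading comes with each control period).
- optics.grab_frame(name): name is "scene" or "top"; returns the picture (384x512x3 uint8, red, green, blue); there is no depth.
- optics.camera_info(name): a dict with "fx", "fy", "cx", "cy" (pixels), "R" (3x3) and "t" (3): a world point X has camera coordinates R X + t. Camera axes: x right, y down, z forward; pixel columns grow to the right and rows downward; lengths in mm; the calibration is good to about 2 mm. A picture is of the moment at which its call begins. camera_info takes no time and is no camera call.
- ticket.sign_off(): hands the job in, once; it reports no verdict.
The state is a dict: "time": time; "joint_pos": joint angles; "qd": joint speeds; "joint_torque": joint torques, N m; "ee_pos": TCP position; "eef_rot": TCP orientation; "wrist_force": force on the tool from outside, world axes, zero at the start; "ft_torque": the same for the moment, N m; "gripper_width": finger opening in mm.
Only numpy, scipy, OpenCV 4.12 (cv2) and the standard library are available. Lean on these libraries where they do the work, as an engineer would, in place of code of your own. Each camera call takes 0.05 s, during which the arm holds its last target.

### The job

Two alike tube clamps stand open on the leather bench, and one of them holds the bare metal tube that bag handles are formed on. First swing that clamp's blue hinged half over the tube until it is fully shut, then swing the same clamp's bolt with the brass nut upright into the slot of the blue half and leave it there, with the tube still lying in its saddle. The nut need not be tightened.

Things in the scene. Friction and masses are not known exactly. Their poses are not given: they have to be found in the camera images.
- clamp: Clamp holding the tube, fixed to the bench (an empty twin stands elsewhere). Origin: underside centre of its grey base, 220 (x) x 90 x 12 mm; z up, y along the tube. Dark saddle 62 x 36 mm, cheeks to z 58; tube axis at x 0, z 60. Blue half hinges about y at x +40, z 60 mm; the bolt hinges about y at x -56, y 0, z 34 mm.
- cap (a joint): Blue half, rad: 0 shut (stop), pi/2 upright, 1.95 leaning to clamp +x (stop). 44 mm wide in y, 250 g. Shut: top at z 88 mm; ends in a lug, z 60-72, reaching x -76 (116 mm from hinge) with an 18 mm slot from x -76 to -45. Upright: lug end on top, z 176; bridge bulges 28 mm to +x. Stays put near upright; below about 0.8 rad falls shut slowly by itself; a push of under 3 N moves it.
- bolt (a joint): Swing bolt, rad: 0 = upright in the slot position, growing as it leans out to clamp -x (stop 1.35); inner stop -0.12. Steel rod 9 mm thick, 90 mm long from its hinge, with a 22 mm steel collar 46-58 mm and a brass nut 28 mm in diameter 58-86 mm from the hinge. Stiff hinge: stays where left at any angle; about 1 N at the nut moves it.
- tube: Bare aluminium tube, 34 mm in diameter, 220 mm long, 350 g, lying loose in the saddle of the clamp, about centred in it. Origin: its middle, on its axis; y runs along it.
There are look-alikes about, which are no part of the job. Of the things shaped like the tube, the aluminium one is meant.

How it is judged:
By the outcome, as a careful person would: the job done as asked, in the order asked, and still so for the second after the job is handed in, with the robot touching nothing.
It also fails if it takes over 40 s, if anything falls off the work surface, if the arm or the gripper's body presses on something with over 40 N, if the wrist force passes 120 N, or if a joint passes its speed limit or range.

## Working session

There is one attempt and no reset: what is moved stays moved. The work goes in short steps, Python scripts to look and compute and a shell command to move; the robot and the scene stay as the last step left them, time stands still between calls to the robot, and variables do not carry over. Pictures are saved under pics/ and viewed, and the job is handed in when it is done.

```bash
ls; mkdir -p pics
python3 - <<'E'
from rig import bot, optics
import cv2,numpy as np
s=bot.sense();print(s)
for n in("scene","top"):
    im=optics.grab_frame(n);cv2.imwrite(f"pics/{n}0.png",im[:,:,::-1]);i=optics.camera_info(n);print(n,i, -np.array(i["R"]).T@np.array(i["t"]))
E
```

```text
pics
{'time': 0.0, 'joint_pos': array([-1.08637050e+00,  3.85563009e-01,  6.65111862e-03, -4.98612710e-04,
       -1.19402288e+00, -2.58605665e-01]), 'qd': array([ 0.001655  ,  0.00026899, -0.00053776,  0.0006216 , -0.00021451,
        0.00012233]), 'joint_torque': array([ 9.58508717e-04, -3.90664816e+01,  1.87403619e+01,  4.21975181e+00,
        1.09643143e-02, -1.88203589e-04]), 'ee_pos': array([ 139.82641077, -608.5330681 ,  216.76568876]), 'eef_rot': array([[-5.85560715e-04, -9.74651938e-01, -2.23725852e-01],
       [ 2.10827824e-03, -2.23726596e-01,  9.74649663e-01],
       [-9.99997606e-01,  9.90402088e-05,  2.18584298e-03]]), 'wrist_force': array([ 0.14441767, -0.19887516, -0.21704689]), 'ft_torque': array([ 0.01958821, -0.0347151 , -0.10861238]), 'gripper_width': 87.0859739219734}
scene {'fx': 435.12277180992015, 'fy': 435.12277180992015, 'cx': 259.81177296249194, 'cy': 195.95376849342486, 'R': array([[-0.19824559,  0.97997839, -0.01846721],
       [ 0.62017736,  0.1108248 , -0.77659379],
       [-0.75899851, -0.16540923, -0.62973094]]), 't': array([  50.09885782, -235.41478867, 1363.36726771])} [1190.72451891  202.50753103  676.65807087]
top {'fx': 367.3895899455648, 'fy': 367.3895899455648, 'cx': 253.84692010935714, 'cy': 189.18183185644367, 'R': array([[ 0.00952359, -0.99994254, -0.00492036],
       [-0.9945568 , -0.00896148, -0.10380974],
       [ 0.10375969,  0.00588222, -0.994585  ]]), 't': array([ 40.72415479, 425.27889304, 771.46002353])} [342.52972522  39.99504782 811.63103997]
```

View pics/scene0.png

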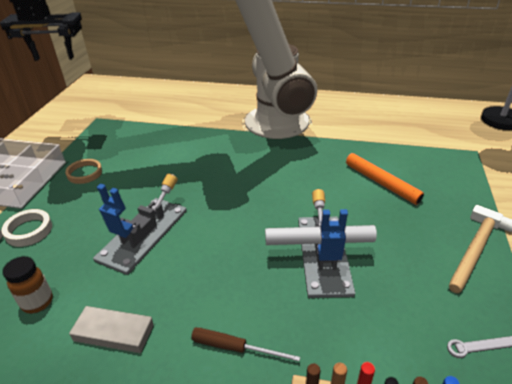

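View pics/top0.png

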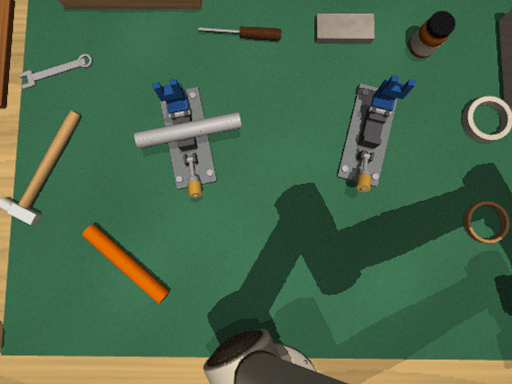

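The clamp at scene (320,245) / top (188,135) holds the grey-white tube. The one at scene (140,225) / top (370,130) is empty, and the orange tube at scene (385,178) / top (125,262) is a look-alike. I'll confirm the first in an enlarged crop.

Run:
```python
import cv2,numpy as np
a=cv2.imread("pics/scene0.png")[175:305,255:385];b=cv2.imread("pics/top0.png")[70:205,125:255]
a=cv2.resize(a,(400,400),interpolation=cv2.INTER_CUBIC);b=cv2.resize(b,(390,405),interpolation=cv2.INTER_CUBIC)[:400]
cv2.imwrite("pics/crop0.png",np.hstack([a,b]))
```

```text
(no output)
```

View pics/crop0.png

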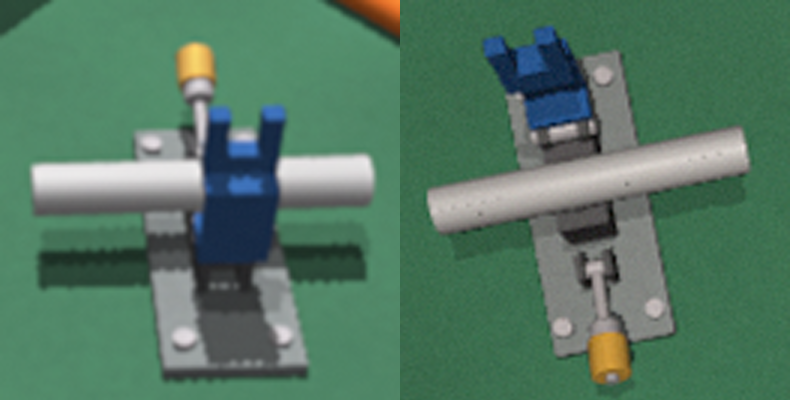

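```bash
cat > h.py <<'E'
import numpy as np, cv2
from rig import optics
def ray(n,u,v):
    i=optics.camera_info(n);R=np.array(i["R"]);t=np.array(i["t"])
    d=R.T@np.array([(u-i["cx"])/i["fx"],(v-i["cy"])/i["fy"],1]);return -R.T@t,d
def onz(n,u,v,z):
    c,d=ray(n,u,v);return c+d*(z-c[2])/d[2]
def tri(uv1,uv2,n1="scene",n2="top"):
    c1,d1=ray(n1,*uv1);c2,d2=ray(n2,*uv2)
    s=np.linalg.lstsq(np.stack([d1,-d2],1),c2-c1,rcond=None)[0]
    p,q=c1+d1*s[0],c2+d2*s[1];return (p+q)/2,np.linalg.norm(p-q)
def proj(n,X):
    i=optics.camera_info(n);p=np.array(i["R"])@np.array(X)+np.array(i["t"]);return p[0]/p[2]*i["fx"]+i["cx"],p[1]/p[2]*i["fy"]+i["cy"]
E
python3 - <<'E'
from h import *
np.set_printoptions(precision=1,suppress=True)
b=cv2.imread("pics/top0.png");a=cv2.imread("pics/scene0.png")
def comp(im,lo,hi,box):
    h=cv2.cvtColor(im,cv2.COLOR_BGR2HSV);m=cv2.inRange(h,lo,hi);k=np.zeros_like(m);x0,y0,x1,y1=box;k[y0:y1,x0:x1]=m[y0:y1,x0:x1]
    n,l,s,c=cv2.connectedComponentsWithStats(k);j=1+np.argmax(s[1:,4]);pts=np.argwhere(l==j)[:,::-1].astype(np.float32);return cv2.minAreaRect(pts),s[j]
for n,im,box in(("top",b,(125,70,255,205)),("scene",a,(255,175,385,305))):
    r,s=comp(im,(0,0,150),(179,40,255),box);print(n,"tube",r,s)
    r2,s2=comp(im,(10,120,90),(32,255,255),box);print(n,"nut",r2,s2)
    r3,s3=comp(im,(100,100,30),(125,255,255),box);print(n,"blue",r3,s3)
    if n=="top":
        p=cv2.boxPoints(r);print([onz("top",*q,60) for q in p]);c2=r2[0]
        print("tube c",onz("top",*r[0],65))
    else: print("nut tri",tri(r2[0],c2))
for q in((177,188.7),(216,180),(197.3,87.3)):print(onz("top",*q,12))
E
```

```text
top tube ((186.99400329589844, 128.96890258789062), (12.351423263549805, 107.1090087890625), 79.04593658447266) [ 134  113  107   32 1264]
top nut ((194.14024353027344, 188.76219177246094), (15.902141571044922, 12.920490264892578), 83.6598129272461) [188 181  14  17 189]
top blue ((171.20001220703125, 95.4000015258789), (38.460365295410156, 25.93838882446289), 63.43495178222656) [153  79  36  34 731]
[array([536.8, 298.1,  60. ]), array([582.3,  78.5,  60. ]), array([556.2,  73.2,  60. ]), array([511., 292.,  60.])]
tube c [545.1 184.7  65. ]
scene tube ((292.5, 227.0), (20.0, 55.0), 90.0) [265 217  56  21 696]
scene nut ((318.5, 195.0), (12.0, 11.0), 90.0) [313 189  12  13 118]
scene blue ((331.90594482421875, 234.4405975341797), (25.77146339416504, 53.2344970703125), 5.710593223571777) [ 318  209   30   52 1092]
nut tri (array([420.6, 168.6,  59.4]), np.float64(2.2980257287174983))
[425.5 213.1  12. ]
[445.5 128.   12. ]
[655.8 174.5  12. ]
```

```bash
cat >> h.py <<'E'
C=np.array([543,193.,0]);YAW=0.21
def W(x,y,z): c,s=np.cos(YAW),np.sin(YAW);return C+np.array([c*x-s*y,s*x+c*y,z])
def L(p): c,s=np.cos(YAW),np.sin(YAW);d=np.array(p)-C;return np.array([c*d[0]+s*d[1],-s*d[0]+c*d[1],d[2]])
E
python3 - <<'E'
from h import *
np.set_printoptions(precision=1,suppress=True)
for a,b in(((326.2,210.7),(173,80.7)),((343.4,210.7),(156.3,84))):
    p,e=tri(a,b);print(p,e,L(p))
for x in((110,45,12),(110,-45,12),(-110,45,12),(-110,-45,12),(0,110,60),(0,-110,60)):print(x,proj("top",W(*x)),proj("scene",W(*x)))
E
```

```text
[604.4 192.4 173.6] 1.7881629658235128 [ 60.  -13.4 173.6]
[598.3 222.2 172.9] 1.2464329450814915 [ 60.2  17.  172.9]
(110, 45, 12) (np.float64(159.2209097652672), np.float64(93.28910610808659)) (np.float64(353.2992723423737), np.float64(291.6714595422403))
(110, -45, 12) (np.float64(198.46952761936302), np.float64(85.53483697943197)) (np.float64(305.88974084905976), np.float64(292.6243561788301))
(-110, 45, 12) (np.float64(176.55901940121709), np.float64(188.45059837606843)) (np.float64(336.27695454492925), np.float64(214.81098601920257))
(-110, -45, 12) (np.float64(216.87664031641114), np.float64(180.31044059162207)) (np.float64(296.9964922590732), np.float64(215.6252578882653))
(0, 110, 60) (np.float64(131.69684728219997), np.float64(140.89227452360916)) (np.float64(378.55362262651556), np.float64(232.4161038234079))
(0, -110, 60) (np.float64(234.9806061383604), np.float64(120.2956929658162)) (np.float64(269.92813088769947), np.float64(234.6514888755593))
```

```bash
python3 -m inch '[[-0.5,0,0,0,0,0],[-0.5,-0.3,0.3,0,0,0],[-0.5,-0.5,0.5,0,0,0],[-0.5,-0.75,0.75,0,0,0],[-0.5,-1,1,0,0,0],[-0.5,-1,1,0,0,0]]' 1
```

```text
time: 0.7
ee_pos: [268.4, -402.8, 315.5]
eef_rot: [[0.0, -0.975, -0.223], [0.0, -0.223, 0.975], [-1.0, -0.0, 0.0]]
wrist_force: [0.7, 0.5, 0.6]
gripper_width: 46.8
```

```bash
python3 -m inch '[[0,-0.25,0.25,0,0,0],[0,-0.5,0.5,0,0,0],[0,-0.75,0.75,0,0,0],[0,-1,1,0,0,0],[0,-1,1,0,0,0],[0,-1,1,0,0,0],[0,-1,1,0,0,0]]'
python3 - <<'E'
from h import *
from rig import bot
s=bot.sense();R=s["eef_rot"];p=s["ee_pos"];print(p,W(115,0,260),R.T@(W(115,0,260)-p)/200)
E
```

```text
time: 1.4
ee_pos: [419.6, -162.1, 315.1]
eef_rot: [[-0.001, -0.973, -0.229], [0.001, -0.229, 0.973], [-1.0, 0.0, 0.001]]
wrist_force: [0.4, -0.5, -0.2]
gripper_width: 1.0
[ 419.56300848 -162.13678268  315.12029558] [655.47355519 216.97288848 260.        ] [ 0.27629449 -1.58237499  1.57485083]
```

```bash
python3 -m inch '[[0,-0.25,0.25,0,0,0],[0,-0.5,0.5,0,0,0],[0,-0.75,0.75,0,0,0],[0,-1,1,0,0,0],[0,-1,1,0,0,0],[0,-1,1,0,0,0]]'; python3 -m inch '[[0,-0.2,0.2,0,0,0],[0,-0.4,0.4,0,0,0],[0,-0.59,0.57,0,0,0],[0,-0.59,0.57,0,0,0],[0,-0.59,0.57,0,0,0]]'
cat > st.py <<'E'
from h import *
from rig import bot
np.set_printoptions(precision=3,suppress=True)
s=bot.sense();R=s["eef_rot"];p=s["ee_pos"];print(p,"local",L(p),"F",s["wrist_force"],"yaw",np.arctan2(-R[0,2],R[1,2]))
E
python3 st.py
python3 - <<'E'
from h import *
for n in("scene","top"):cv2.imwrite(f"pics/{n}1.png",optics.grab_frame(n)[:,:,::-1])
a=cv2.imread("pics/scene1.png")[100:310,240:400];b=cv2.imread("pics/top1.png")[50:210,100:260]
cv2.imwrite("pics/c1.png",np.hstack([cv2.resize(a,(400,525)),cv2.resize(b,(400,400)) if 0 else cv2.resize(b,(400,525))]))
E
```

```text
time: 2.0
ee_pos: [569.2, 76.7, 314.7]
eef_rot: [[-0.001, -0.974, -0.225], [-0.0, -0.225, 0.974], [-1.0, 0.001, 0.0]]
wrist_force: [0.8, 0.0, -0.2]
gripper_width: 0.4
time: 2.5
ee_pos: [658.4, 213.7, 312.7]
eef_rot: [[-0.004, -0.974, -0.225], [-0.002, -0.225, 0.974], [-1.0, 0.004, -0.001]]
wrist_force: [0.5, -0.1, -0.1]
gripper_width: 0.9
[658.445 213.661 312.731] local [117.216  -3.859 312.731] F [ 0.526 -0.11  -0.062] yaw 0.2271830526304965
```

View pics/c1.png

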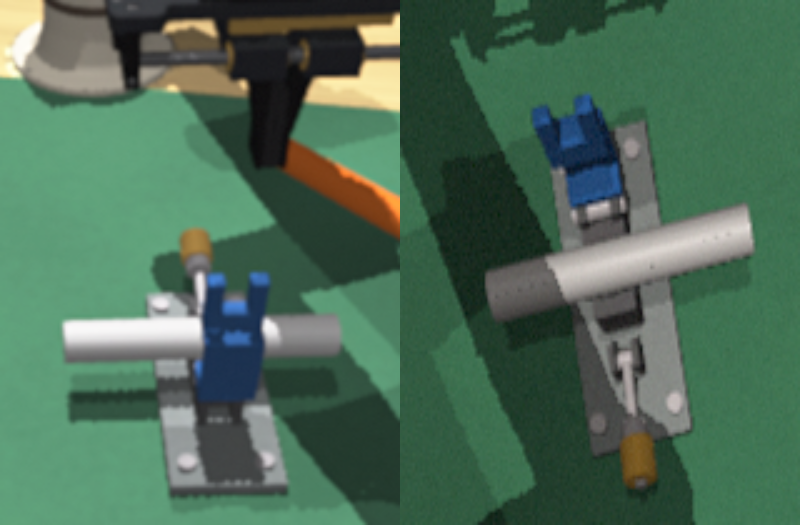

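```bash
python3 - <<'E'
from h import *
print(proj("scene",(658.4,213.7,290.7)))
E
python3 -m inch '[[0.2,0,0,0,0,0],[0.4,0,0.02,0,0,0],[0.6,0,0.02,0,0,0],[0.69,0,0.02,0,0,0],[0.69,0,0.02,0,0,0],[0.69,0,0.02,0,0,0]]'; python3 st.py
```

```text
(np.float64(343.1816302808522), np.float64(176.28750834123966))
time: 3.2
ee_pos: [657.3, 215.0, 179.4]
eef_rot: [[0.002, -0.975, -0.223], [0.0, -0.223, 0.975], [-1.0, -0.002, -0.0]]
wrist_force: [-0.6, -0.1, 1.7]
gripper_width: 0.4
[657.3   215.033 179.442] local [116.382  -2.278 179.442] F [-0.577 -0.147  1.74 ] yaw 0.22501871896009787
```

```bash
python3 -m inch '[[0,0.07,0,0,0,0],[0,0.12,0,0,0,0],[0,0.17,0,0,0,0],[0,0.22,0,0,0,0],[0,0.27,0,0,0,0],[0,0.32,0,0,0,0],[0,0.36,0,0,0,0],[0,0.4,0,0,0,0],[0,0.44,0,0,0,0],[0,0.46,0,0,0,0]]'; python3 st.py;cat > shot.py <<'E'
import sys
from h import *
k=sys.argv[1]
for n in("scene","top"):cv2.imwrite(f"pics/{n}{k}.png",optics.grab_frame(n)[:,:,::-1])
a=cv2.imread(f"pics/scene{k}.png")[130:310,250:390];b=cv2.imread(f"pics/top{k}.png")[60:240,110:250]
cv2.imwrite(f"pics/c{k}.png",np.hstack([cv2.resize(a,(400,514),interpolation=cv2.INTER_CUBIC),cv2.resize(b,(400,514),interpolation=cv2.INTER_CUBIC)]))
E
python3 shot.py 2
```

```text
time: 4.2
ee_pos: [566.4, 195.3, 177.7]
eef_rot: [[-0.0, -0.975, -0.224], [-0.0, -0.224, 0.975], [-1.0, 0.0, -0.0]]
wrist_force: [0.9, 0.0, 0.2]
gripper_width: 0.1
[566.438 195.326 177.745] local [ 23.408  -2.611 177.745] F [0.897 0.045 0.211] yaw 0.22597279011609953
```

View pics/c2.png

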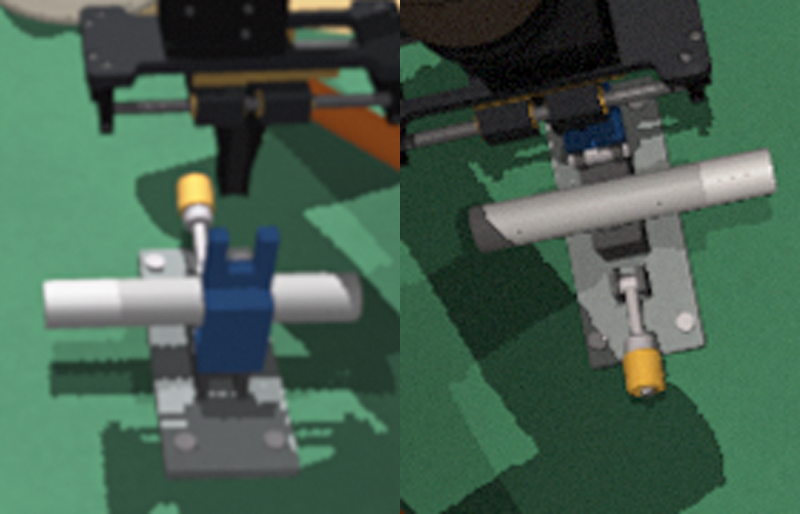

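The push ran straight through the lug's slot. The gripper is at crop (235,190) in the scene view, on the near side of the still-upright cap at (240,300), and there was no contact force. I'll raise it, go back, and spread the fingers so that each one meets a prong.

```bash
python3 -m inch '[[-0.15,0,0,0,0,0],[-0.3,0,0,0,0,0],[-0.3,-0.15,0.02,0,0,0],[-0.3,-0.3,0.02,0,0,0],[-0.3,-0.46,0.02,0,0,0],[-0.3,-0.46,0.02,0,0,0],[-0.15,-0.46,0.02,0,0,0],[0.03,-0.46,0.02,0,0,0],[0.03,-0.46,0.02,0,0,0],[0.03,-0.46,0.02,0,0,0]]' 0.48; python3 st.py;python3 shot.py 3; python3 -c "
from rig import bot;print(bot.sense()['gripper_width'])"
```

```text
time: 5.3
ee_pos: [656.0, 219.8, 172.0]
eef_rot: [[-0.0, -0.975, -0.224], [-0.001, -0.224, 0.975], [-1.0, 0.001, -0.001]]
wrist_force: [-0.3, 0.1, 0.7]
gripper_width: 23.0
[656.048 219.758 171.957] local [116.143   2.604 171.957] F [-0.349  0.061  0.679] yaw 0.2262594037298773
22.65554567733553
```

View pics/c3.png

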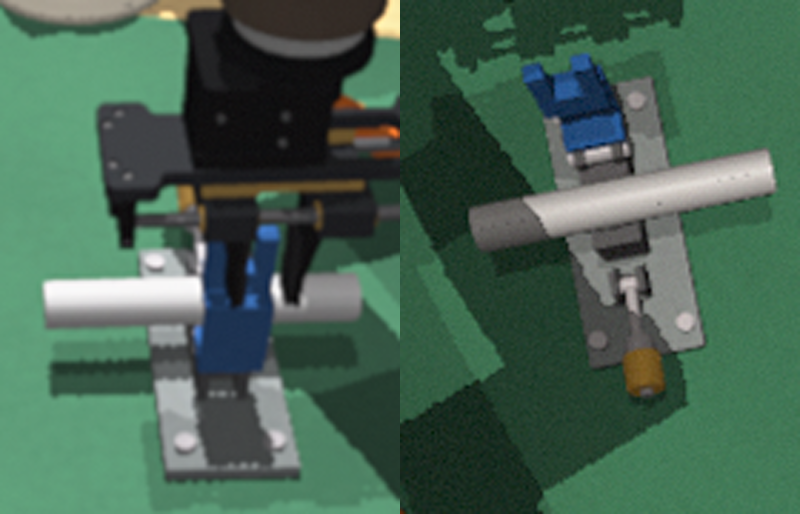

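Run:
```python
from h import *
for X in((656,219.8,150),W(60,-15.5,173),W(60,15.5,173),W(60,0,173)): 
    u,v=proj("scene",X);print(u,v,"crop",(u-250)*400/140,(v-130)*514/180)
i=optics.camera_info("scene");print((np.array(i["R"])@[656,219.8,150]+i["t"])[2])
```

```text
338.39586771578934 242.9173147915268 crop 252.55962204511238 322.44166557135986
324.48099344711557 211.04050357148535 crop 212.80283842033018 231.41566019857484
342.14879291965553 210.67367622209804 crop 263.2822654847301 230.36816432310218
333.3142559192994 210.8571031279751 crop 238.04073119799827 230.8919500432178
734.6476576700054
```

```bash
python3 - <<'E'
from h import *
for X in((566.4,195.3,155.7),(566.4,195.3,177.7)):
    u,v=proj("scene",X);print(u,v,"crop",(u-250)*400/140,(v-130)*514/180)
E
python3 -m inch '[[0.08,0,-0.02,0,0,0],[0.08,0.07,-0.02,0,0,0],[0.08,0.12,-0.02,0,0,0],[0.08,0.17,-0.02,0,0,0],[0.08,0.22,-0.02,0,0,0],[0.08,0.25,-0.02,0,0,0],[0.08,0.28,-0.02,0,0,0],[0.08,0.31,-0.02,0,0,0]]'; python3 st.py;python3 shot.py 4
```

```text
328.2547933238433 204.9378245945726 crop 223.58512378240937 213.9891213422795
329.2322041222085 195.6764818471802 crop 226.37772606345283 187.54284260805906
time: 6.2
ee_pos: [596.5, 202.4, 156.2]
eef_rot: [[0.001, -0.975, -0.224], [0.001, -0.224, 0.975], [-1.0, -0.001, 0.0]]
wrist_force: [0.9, -0.4, 1.1]
gripper_width: 22.8
[596.473 202.39  156.213] local [ 54.255  -1.963 156.213] F [ 0.941 -0.432  1.096] yaw 0.2259151709565211
```

View pics/c4.png

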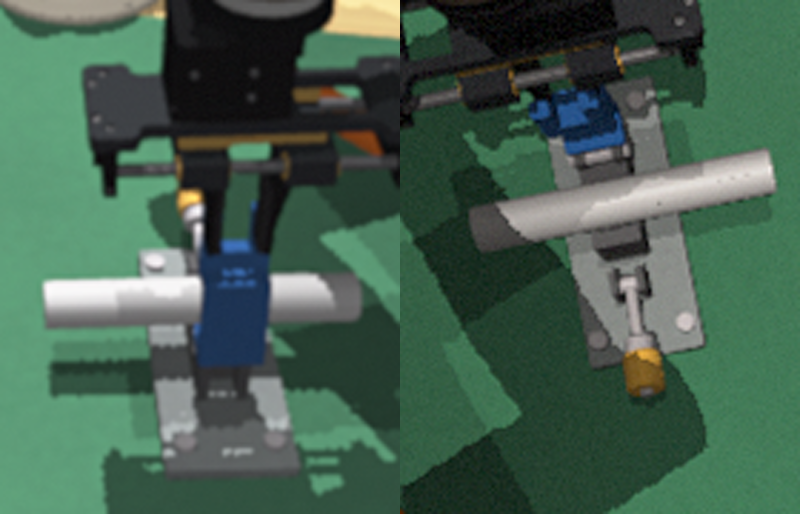

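```bash
python3 -m inch '[[0,0.05,0,0,0,0],[0,0.1,0,0,0,0],[0,0.15,0,0,0,0],[0,0.2,0,0,0,0],[0.02,0.25,0,0,0,0],[0.04,0.3,0,0,0,0],[0.06,0.35,0,0,0,0],[0.09,0.39,0,0,0,0],[0.09,0.4,0,0,0,0]]'; python3 st.py;python3 shot.py 5
```

```text
time: 7.2
ee_pos: [516.5, 183.5, 136.6]
eef_rot: [[-0.003, -0.975, -0.224], [-0.001, -0.224, 0.975], [-1.0, 0.003, -0.001]]
wrist_force: [-0.6, 0.1, -0.0]
gripper_width: 22.7
[516.541 183.54  136.638] local [-27.85   -3.737 136.638] F [-0.55   0.05  -0.017] yaw 0.2257999913556699
```

View pics/c5.png

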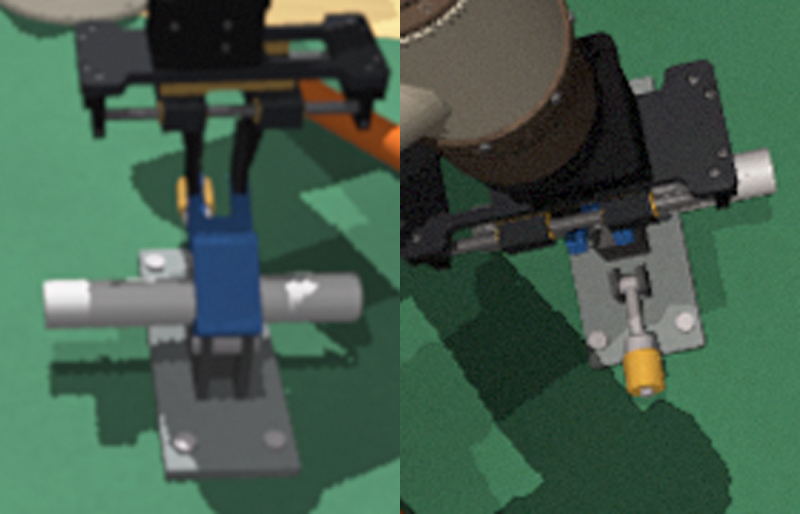

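```bash
python3 -m inch '[[-0.15,-0.05,0,0,0,0],[-0.35,-0.05,0,0,0,0],[-0.45,0.1,0.02,0,0,0],[-0.45,0.35,0.02,0,0,0],[-0.45,0.6,0.02,0,0,0],[-0.45,0.9,0.02,0,0,0],[-0.45,0.9,0.02,0,0,0],[-0.45,0.9,0.02,0,0,0]]' -0.3; python3 st.py;python3 shot.py 6
```

```text
time: 8.1
ee_pos: [341.5, 147.8, 228.6]
eef_rot: [[0.002, -0.974, -0.226], [0.002, -0.226, 0.974], [-1.0, -0.002, 0.001]]
wrist_force: [-0.0, 0.8, 0.4]
gripper_width: 56.5
[341.466 147.798 228.623] local [-206.53    -2.197  228.623] F [-0.048  0.809  0.366] yaw 0.22759807131447113
```

View pics/c6.png

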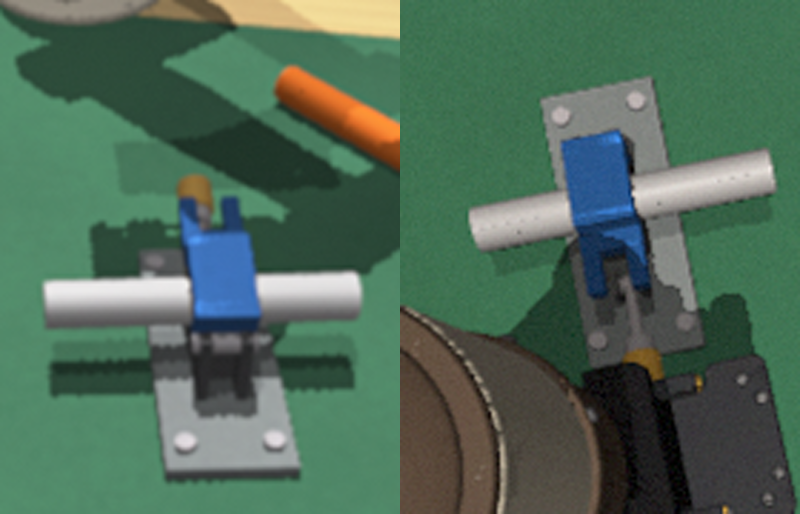

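View pics/top6.png

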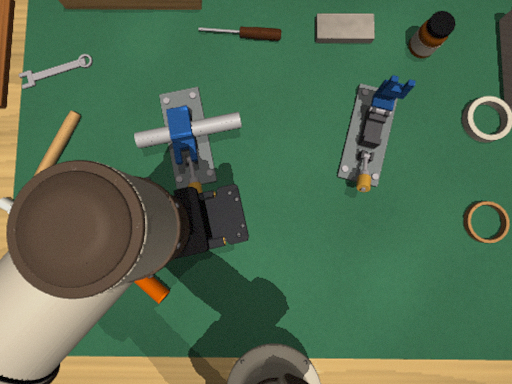

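```bash
python3 shot.py 7
python3 - <<'E'
from h import *
np.set_printoptions(precision=1,suppress=True)
for a,b in(((315.8,200),(194,161.5)),((330.9,200),(179,164.3))):
    p,e=tri(a,b);print(L(p),e)
for y in(-15.5,15.5): 
  for z in (60,72): print(y,z,proj("scene",W(-76,y,z)),proj("top",W(-76,y,z)))
for x in(-30,30):print(x,proj("scene",W(x,0,88)),proj("top",W(x,0,88)))
a=cv2.imread("pics/scene6.png").astype(int);b=cv2.imread("pics/scene7.png").astype(int);d=abs(a-b)[170:300,260:385].max(2);print("diff",(d>60).sum())
E
```

```text
[-74.5 -11.8  86.7] 2.647006849613336
[-73.9  19.4  86.2] 4.047371538049345
-15.5 60 (np.float64(312.6365890896677), np.float64(209.18631071972996)) (np.float64(197.38322723118839), np.float64(164.2293331123064))
-15.5 72 (np.float64(312.96106922311947), np.float64(204.94759761347527)) (np.float64(196.45548902546844), np.float64(163.22172418957942))
15.5 60 (np.float64(326.98164053769466), np.float64(208.8882258076559)) (np.float64(182.6847450902054), np.float64(167.18402525542575))
15.5 72 (np.float64(327.4223521883029), np.float64(204.64659760713823)) (np.float64(181.5222688855916), np.float64(166.22281904236542))
-30 (np.float64(323.39849470077684), np.float64(213.3650538875163)) (np.float64(183.41128748036869), np.float64(141.21725436037354))
30 (np.float64(327.24709150269985), np.float64(233.88661348293016)) (np.float64(178.09825371880808), np.float64(112.75854167151351))
diff 55
```

View pics/c7.png

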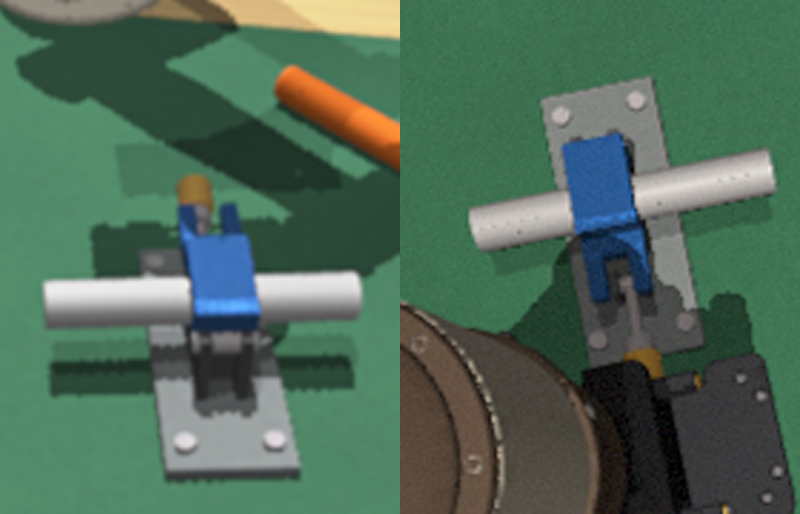

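```bash
python3 -m inch '[[0,-0.2,0.01,0,0,0],[0,-0.4,0.01,0,0,0],[0.2,-0.4,0.01,0,0,0],[0.38,-0.4,0.01,0,0,0],[0.38,-0.4,0.01,0,0,0],[0.38,-0.4,0.01,0,0,0],[0.38,-0.4,0.01,0,0,0]]'; python3 st.py;python3 shot.py 8
```

```text
time: 9.0
ee_pos: [421.3, 168.7, 153.4]
eef_rot: [[0.003, -0.975, -0.224], [0.002, -0.224, 0.975], [-1.0, -0.003, 0.001]]
wrist_force: [0.4, -0.8, 0.2]
gripper_width: 56.9
[421.278 168.698 153.407] local [-124.114    1.606  153.407] F [ 0.404 -0.802  0.21 ] yaw 0.22614972086095828
```

View pics/c8.png

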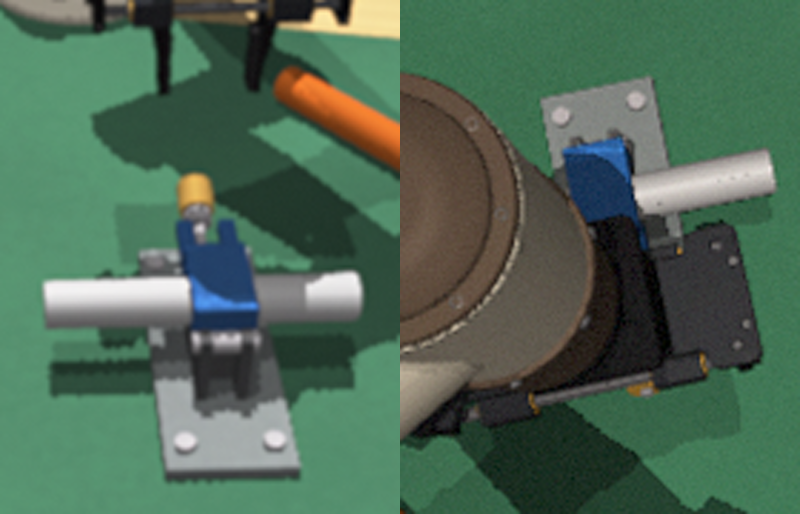

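Run:
```python
from h import *
for X in((421.3,168.7,131.4),(421.3,168.7,150),W(-125,1.6,59.4)):
    u,v=proj("scene",X);print(u,v,"crop",(u-250)*400/140,(v-130)*514/180)
```

```text
320.19762333968225 169.1443164632316 crop 200.56463811337787 111.7787703450058
320.80315573403544 161.9808910089314 crop 202.2947306686727 91.32321099217074
317.9426937413384 195.00294357299308 crop 194.12198211810977 185.61951664732467
```

```bash
python3 -m inch '[[0.12,0,-0.015,0,0,0],[0.24,0,-0.015,0,0,0],[0.36,0,-0.015,0,0,0],[0.36,0,-0.015,0,0,0],[0.36,0,-0.015,0,0,0]]'; python3 st.py;python3 shot.py 9
```

```text
time: 9.6
ee_pos: [421.1, 165.4, 80.9]
eef_rot: [[0.002, -0.974, -0.225], [0.001, -0.225, 0.974], [-1.0, -0.002, 0.0]]
wrist_force: [0.1, 0.4, -0.5]
gripper_width: 56.5
[421.096 165.434  80.928] local [-124.972   -1.548   80.928] F [ 0.082  0.437 -0.526] yaw 0.226515453483598
```

View pics/c9.png

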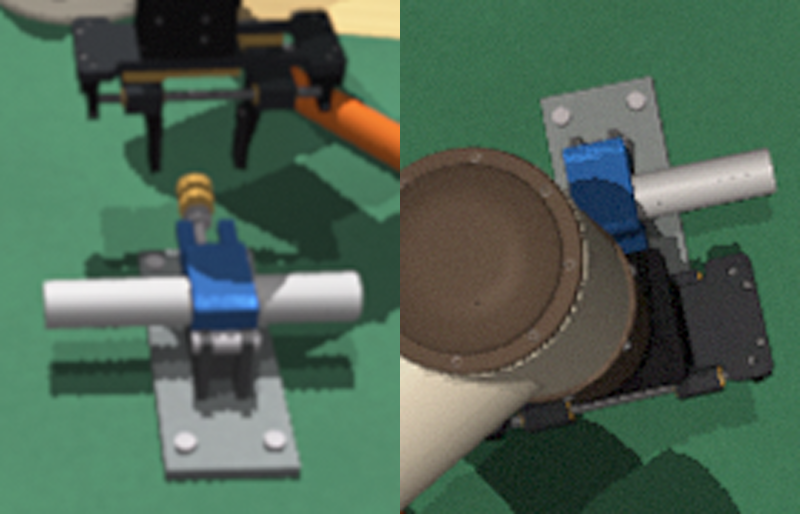

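Run:
```python
from h import *
np.set_printoptions(precision=1,suppress=True)
p,e=tri((299.7,164),(215,194));print(p,L(p),e)
p,e=tri((327.0+11.5,164-0.5),(110+140*.35,60+404*.35));print(p,L(p),e)
for x in(-125,-135,-145,-150):
  for z in(59,69,79):
    u,v=proj("scene",W(x,0,z));print(x,z,(u-250)*400/140,(v-130)*514/180)
```

```text
[403.8 119.6 126.7] [-151.4  -42.8  126.7] 5.746635515320953
[390.1 212.7 131.7] [-145.4   51.1  131.7] 14.182349953064149
-125 59 192.05685469405304 186.05679434710297
-125 69 192.88250243694733 176.12453326510516
-125 79 193.71890756017137 166.0628645623489
-135 59 190.63501827215873 178.14827560409034
-135 69 191.4449965579081 168.24390404124853
-135 79 192.26544393690932 158.211516960809
-145 59 189.23538734539565 170.36326795682555
-145 69 190.03008391312764 160.48713441668679
-145 79 190.8349708190347 150.48435991102568
-150 59 188.54373701533243 166.51618012401488
-150 69 189.33093425326726 156.6542880111969
-150 79 190.12818590647433 146.66643565119398
```

```bash
python3 - <<'E'
from h import *
def pr(th,y):
    d=np.array([-np.cos(th),np.sin(th)]);n=np.array([np.sin(th),np.cos(th)])
    q=np.array([40,60])+116*d+6*n
    u,v=proj("scene",W(q[0],y,q[1]));return (u-250)*400/140,(v-130)*514/180
for th in(1.75,1.5,1.3,1.15,1.0):print(th,pr(th,15.5))
E
python3 - <<'E'
import cv2
a=cv2.imread("pics/scene4.png")[180:260,290:370];b=cv2.imread("pics/scene9.png")[150:230,270:350]
import numpy as np
cv2.imwrite("pics/z.png",np.hstack([cv2.resize(x,(400,400),interpolation=cv2.INTER_CUBIC) for x in(a,b)]))
E
```

```text
1.75 (np.float64(264.99172921589616), np.float64(237.34829499366452))
1.5 (np.float64(258.20451008654817), np.float64(203.34471234648856))
1.3 (np.float64(252.25520894320684), np.float64(183.7466868830418))
1.15 (np.float64(247.69706325661022), np.float64(173.81647086169602))
1.0 (np.float64(243.19022714754772), np.float64(168.00290063553618))
```

View pics/z.png

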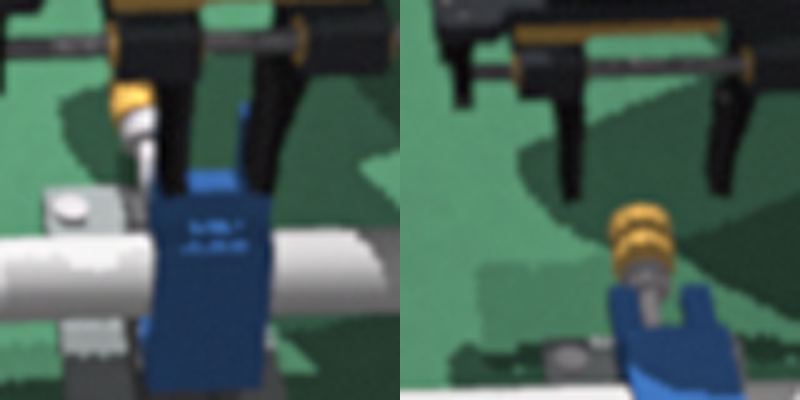

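The cap now lies flat and shut: its prong tips are at crop (185,222) and (228,222), and its bridge is flat over the tube. Earlier, with the cap at about 1.5 rad, the fingertips sat about 18 mm above nominal. That agrees with today's row of 168 here, so I descend further.

```bash
python3 -m inch '[[0.08,0,0,0,0,0],[0.16,0,0,0,0,0],[0.16,0,0,0,0,0],[0.16,0,0,0,0,0]]'; python3 st.py;python3 shot.py 10
```

```text
time: 10.1
ee_pos: [421.0, 165.4, 48.8]
eef_rot: [[0.002, -0.975, -0.224], [0.001, -0.224, 0.975], [-1.0, -0.002, 0.001]]
wrist_force: [-1.0, -0.0, 0.2]
gripper_width: 56.6
[421.034 165.362  48.778] local [-125.048   -1.606   48.778] F [-1.001 -0.002  0.165] yaw 0.2261794252344811
```

View pics/c10.png

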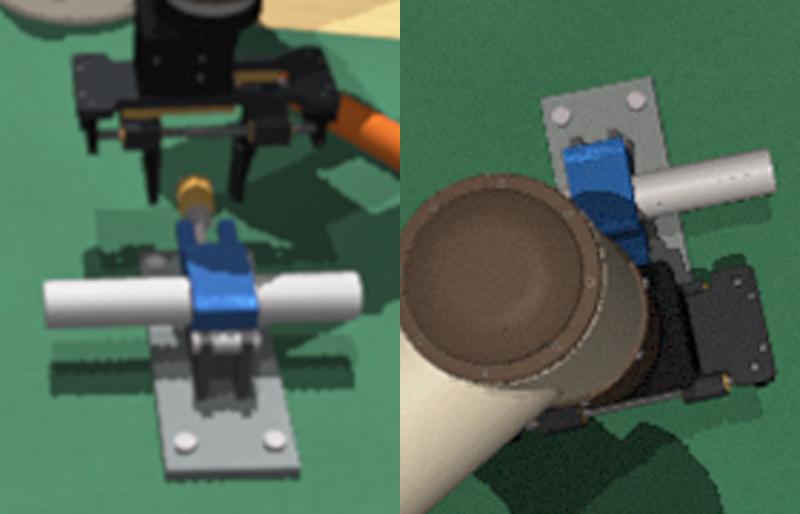

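```bash
python3 -m inch '[[0,0,0,0,0,0],[0,0,0,0,0,0],[0,0,0,0,0,0],[0,0,0,0,0,0],[0,0,0,0,0,0]]' 1; python3 st.py;python3 shot.py 11
```

```text
time: 10.7
ee_pos: [420.2, 166.5, 47.8]
eef_rot: [[0.001, -0.975, -0.223], [0.003, -0.223, 0.975], [-1.0, -0.001, 0.003]]
wrist_force: [-6.6, 8.1, 2.7]
gripper_width: 26.4
[420.228 166.46   47.827] local [-125.607   -0.364   47.827] F [-6.61   8.064  2.708] yaw 0.2245717401198664
```

View pics/c11.png

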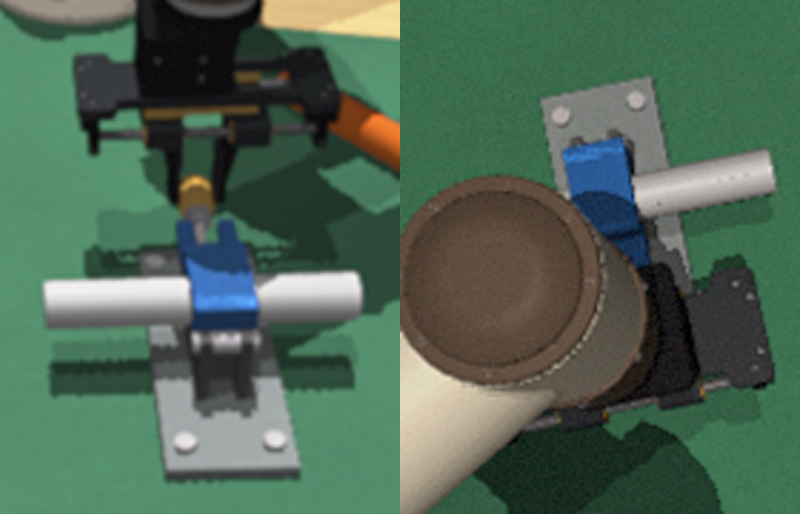

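```bash
python3 -m inch '[[-0.035,-0.015,0,0,0,0],[-0.07,-0.035,0,0,0,0],[-0.1,-0.055,0,0,0,0],[-0.127,-0.08,0,0,0,0],[-0.15,-0.105,0,0,0,0],[-0.172,-0.135,0,0,0,0],[-0.172,-0.135,0,0,0,0]]'; python3 st.py;python3 shot.py 12;python3 -c "
from rig import bot;print(bot.sense()['gripper_width'])"
```

```text
time: 11.5
ee_pos: [445.1, 171.9, 82.7]
eef_rot: [[-0.003, -0.975, -0.223], [0.001, -0.223, 0.975], [-1.0, 0.003, 0.002]]
wrist_force: [-10.1, 6.9, 9.2]
gripper_width: 19.8
[445.11  171.86   82.716] local [-100.146   -0.27    82.716] F [-10.132   6.878   9.191] yaw 0.22508551492612744
19.972988287571518
```

View pics/c12.png

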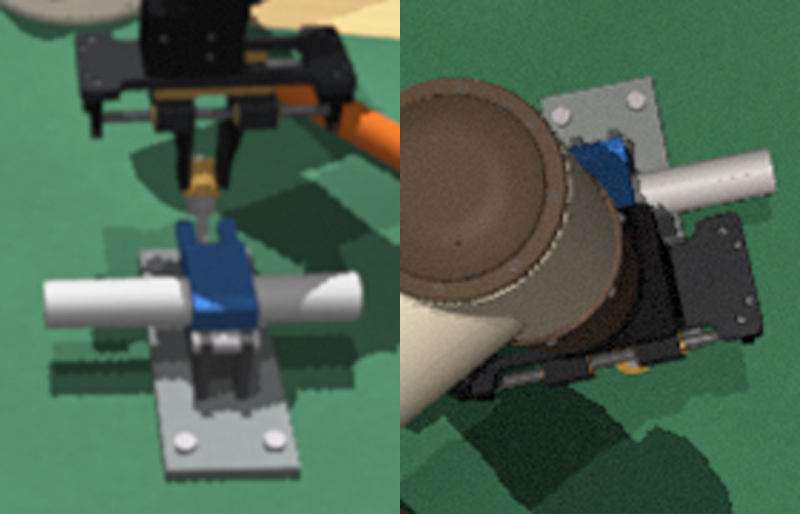

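Run:
```python
from h import *
np.set_printoptions(precision=1,suppress=True)
for z in(60,75,90,105):print(z,L(onz("top",191.2,187.8,z)))
im=cv2.imread("pics/scene12.png");h=cv2.cvtColor(im,cv2.COLOR_BGR2HSV);m=cv2.inRange(h,(10,110,60),(32,255,255));k=np.zeros_like(m);k[180:206,310:335]=m[180:206,310:335];p=np.argwhere(k);print(p.min(0),p.max(0),p.mean(0))
for th in(1.2,1.1,1.0,.9,.8,.7,.6):
  print(th,[tuple(np.round(proj("scene",W(-56-r*np.sin(th),0,34+r*np.cos(th))),1)) for r in(58,86)],[tuple(np.round(proj("top",W(-56-r*np.sin(th),0,34+r*np.cos(th))),1)) for r in(72,86)])
cv2.imwrite("pics/z2.png",np.hstack([cv2.resize(im[140:220,285:365],(400,400),interpolation=cv2.INTER_CUBIC),cv2.resize(cv2.imread("pics/top12.png")[150:230,150:230],(400,400),interpolation=cv2.INTER_CUBIC)]))
```

```text
60 [-121.8    6.    60. ]
75 [-123.9    3.7   75. ]
90 [-126.     1.5   90. ]
105 [-128.1   -0.8  105. ]
[186 314] [198 326] [192.5 320.4]
1.2 [(np.float64(317.9), np.float64(200.8)), (np.float64(316.8), np.float64(189.9))] [(np.float64(194.2), np.float64(187.8)), (np.float64(194.9), np.float64(193.8))]
1.1 [(np.float64(318.1), np.float64(199.6)), (np.float64(317.2), np.float64(188.2))] [(np.float64(193.4), np.float64(186.1)), (np.float64(194.0), np.float64(191.8))]
1.0 [(np.float64(318.4), np.float64(198.7)), (np.float64(317.7), np.float64(186.7))] [(np.float64(192.5), np.float64(184.0)), (np.float64(193.0), np.float64(189.3))]
0.9 [(np.float64(318.8), np.float64(198.0)), (np.float64(318.1), np.float64(185.6))] [(np.float64(191.7), np.float64(181.7)), (np.float64(191.9), np.float64(186.5))]
0.8 [(np.float64(319.1), np.float64(197.6)), (np.float64(318.6), np.float64(184.8))] [(np.float64(190.8), np.float64(179.0)), (np.float64(190.8), np.float64(183.3))]
0.7 [(np.float64(319.4), np.float64(197.4)), (np.float64(319.1), np.float64(184.5))] [(np.float64(189.8), np.float64(176.1)), (np.float64(189.7), np.float64(179.8))]
0.6 [(np.float64(319.8), np.float64(197.5)), (np.float64(319.7), np.float64(184.5))] [(np.float64(188.9), np.float64(173.0)), (np.float64(188.6), np.float64(176.1))]
```

View pics/z2.png

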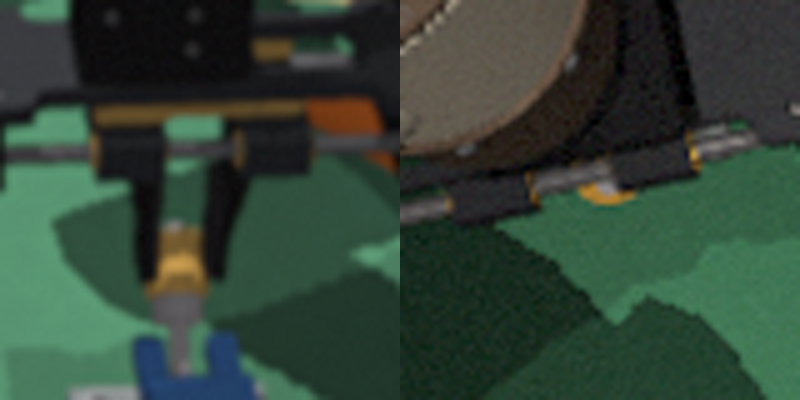

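The grip is slipping: the width has fallen to 20 mm, and the nut, at top (191,188), lags behind with the bolt at about 0.9 rad. I'll let go, come round to the −x side, and push the nut up along its arc with closed fingers.

```bash
python3 -m inch '[[0,0,0,0,0,0],[0,0,0,0,0,0],[0,0,0,0,0,0],[-0.15,0,0,0,0,0],[-0.3,0,0,0,0,0],[-0.3,0.15,0,0,0,0],[-0.3,0.3,0,0,0,0],[-0.3,0.4,0,0,0,0],[-0.3,0.4,0,0,0,0],[-0.3,0.4,0,0,0,0]]' -0.3; python3 st.py;python3 -m inch '[[0,0,0,0,0,0],[0,0,0,0,0,0]]' 1; python3 shot.py 13
```

```text
time: 12.6
ee_pos: [369.2, 153.2, 142.4]
eef_rot: [[0.001, -0.974, -0.225], [0.001, -0.225, 0.974], [-1.0, -0.001, 0.0]]
wrist_force: [0.6, 0.0, 0.0]
gripper_width: 56.4
[369.162 153.185 142.427] local [-178.318   -2.702  142.427] F [0.606 0.049 0.033] yaw 0.226468787208217
time: 12.8
ee_pos: [369.5, 153.3, 142.0]
eef_rot: [[0.0, -0.975, -0.223], [-0.0, -0.223, 0.975], [-1.0, -0.0, -0.0]]
wrist_force: [0.1, 0.6, -0.4]
gripper_width: 47.0
```

View pics/c13.png

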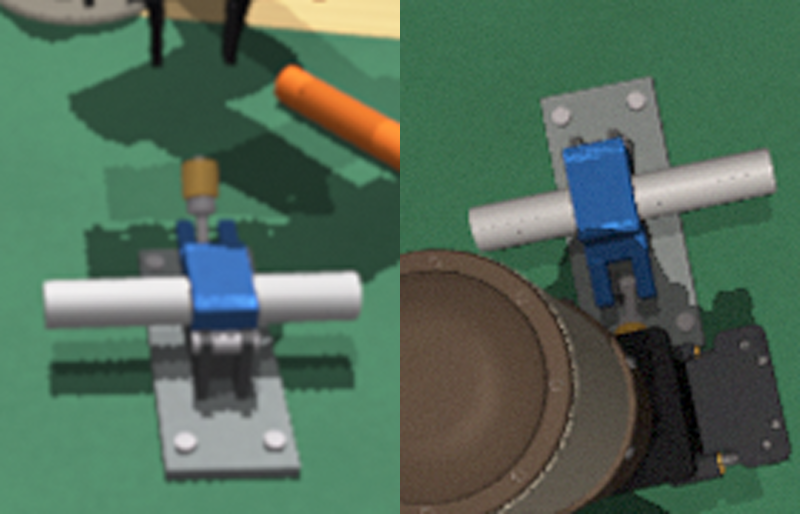

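```bash
python3 -m inch '[[0.13,0,0.01,0,0,0],[0.26,0,0.01,0,0,0],[0.38,0,0.01,0,0,0],[0.38,0,0.01,0,0,0],[0.38,-0.05,0.01,0,0,0],[0.38,-0.1,0.01,0,0,0],[0.38,-0.1,0.01,0,0,0]]' 1; python3 st.py;python3 shot.py 14
python3 - <<'E'
from h import *
for th in(1.1,1.0,.9,.8,.7):
  print(th,[tuple(np.round(proj("top",W(-56-58*np.sin(th),0,34+58*np.cos(th))),1))])
E
```

```text
time: 13.6
ee_pos: [390.4, 161.0, 67.4]
eef_rot: [[0.004, -0.975, -0.224], [0.003, -0.224, 0.975], [-1.0, -0.004, 0.002]]
wrist_force: [0.3, 0.1, 0.4]
gripper_width: 0.6
[390.424 161.041  67.393] local [-155.886    0.549   67.393] F [0.294 0.077 0.378] yaw 0.2254936269380505
1.1 [(np.float64(192.8), np.float64(180.6))]
1.0 [(np.float64(192.1), np.float64(178.9))]
0.9 [(np.float64(191.4), np.float64(177.0))]
0.8 [(np.float64(190.7), np.float64(174.8))]
0.7 [(np.float64(190.0), np.float64(172.5))]
```

View pics/c14.png

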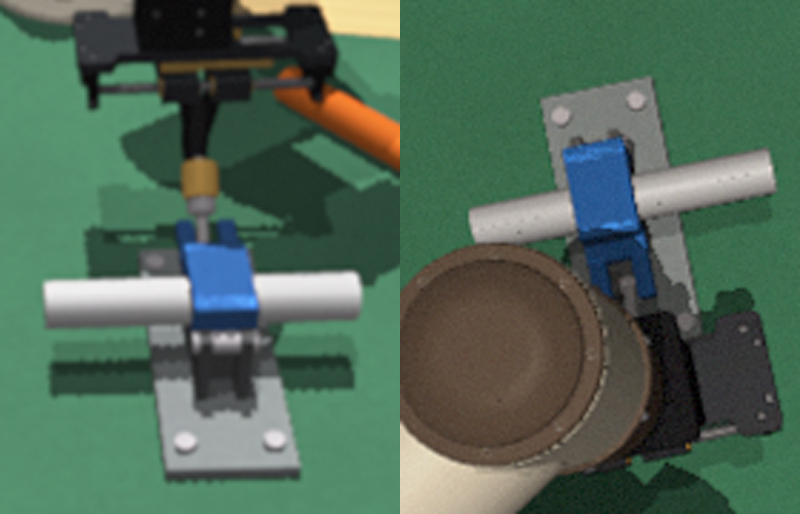

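```bash
python3 -m inch '[[0,-0.04,0,0,0,0],[0,-0.08,0,0,0,0],[-0.03,-0.105,0,0,0,0],[-0.06,-0.13,0,0,0,0],[-0.085,-0.15,0,0,0,0],[-0.115,-0.185,0,0,0,0],[-0.14,-0.218,0,0,0,0],[-0.14,-0.218,0,0,0,0]]' 1; python3 st.py;python3 shot.py 15
```

```text
time: 14.5
ee_pos: [431.7, 169.9, 95.1]
eef_rot: [[0.002, -0.975, -0.224], [0.001, -0.224, 0.975], [-1.0, -0.003, 0.001]]
wrist_force: [-0.3, -0.1, -0.1]
gripper_width: 0.5
[431.733 169.871  95.144] local [-113.644    0.574   95.144] F [-0.279 -0.071 -0.115] yaw 0.22580745557426476
```

View pics/c15.png

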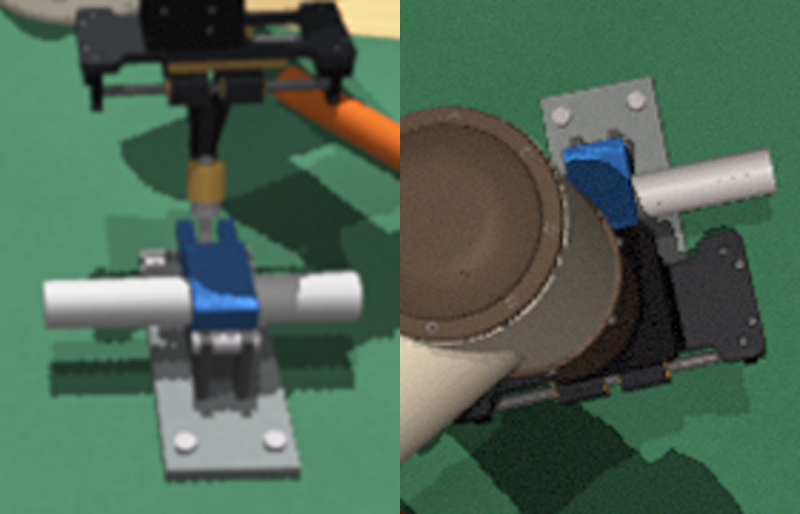

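```bash
python3 -m inch '[[-0.02,-0.04,0,0,0,0],[-0.04,-0.08,0,0,0,0],[-0.05,-0.11,0,0,0,0],[-0.055,-0.14,0,0,0,0],[-0.055,-0.14,0,0,0,0]]' 1; python3 st.py;python3 shot.py 16
```

```text
time: 15.1
ee_pos: [458.7, 176.0, 105.2]
eef_rot: [[0.001, -0.975, -0.224], [0.001, -0.224, 0.975], [-1.0, -0.001, 0.001]]
wrist_force: [-0.4, 0.2, -0.1]
gripper_width: 0.1
[458.743 176.01  105.235] local [-85.948   0.948 105.235] F [-0.395  0.172 -0.069] yaw 0.22556199688640707
```

View pics/c16.png

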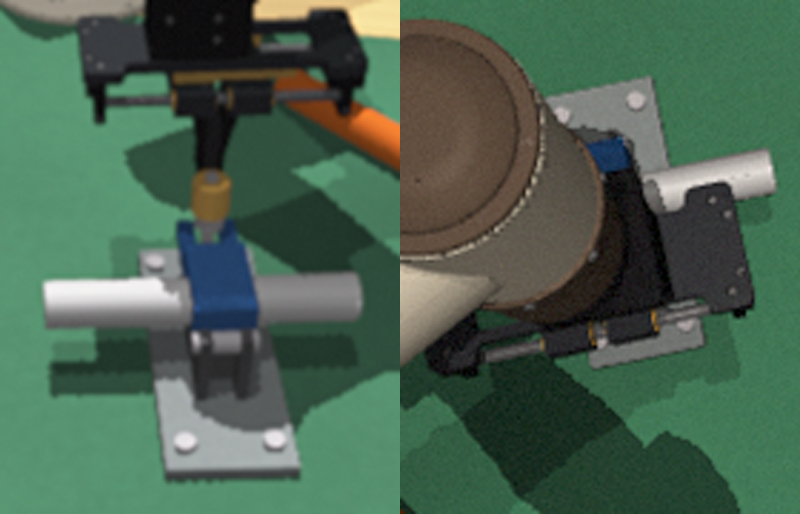

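```bash
cat > nut.py <<'E'
import sys
from h import *
im=cv2.imread(f"pics/scene{sys.argv[1]}.png");h=cv2.cvtColor(im,cv2.COLOR_BGR2HSV);m=cv2.inRange(h,(10,110,60),(32,255,255));k=np.zeros_like(m);k[180:225,310:340]=m[180:225,310:340];p=np.argwhere(k);print("nut seen",p.min(0),p.max(0),p.mean(0))
for th in(.85,.4,.3,.2,.1,0,-.12):
  q=[]
  for r in(58,86):
    for a in np.linspace(0,6.28,24): 
      xx=14*np.cos(a);q.append(proj("scene",W(-56-r*np.sin(th)+xx*np.cos(th),14*np.sin(a),34+r*np.cos(th)+xx*np.sin(th))))
  q=np.array(q);print(th,q.min(0)[::-1].round(1),q.max(0)[::-1].round(1),q.mean(0)[::-1].round(1))
E
for i in 13 15 16; do python3 nut.py $i|head -$([ $i = 16 ] && echo 9 || echo 1); done
```

```text
nut seen [186 314] [198 326] [191.82119205 319.61589404]
nut seen [186 316] [200 328] [193.28735632 321.86206897]
nut seen [189 317] [206 330] [198.54098361 323.20218579]
0.85 [183.9 312. ] [198.8 325.4] [191.4 318.7]
0.4 [184.1 313.9] [200.4 327.5] [192.2 320.7]
0.3 [184.7 314.3] [201.9 328.1] [193.3 321.2]
0.2 [185.7 314.6] [203.7 328.7] [194.7 321.6]
0.1 [187.1 314.9] [205.8 329.3] [196.5 322.1]
0 [188.9 315.2] [208.  329.9] [198.6 322.5]
-0.12 [191.7 315.6] [211.  330.5] [201.5 323. ]
```

```bash
python3 -m inch '[[0,-0.015,0,0,0,0],[0,-0.025,0,0,0,0],[0,-0.025,0,0,0,0]]' 1; python3 st.py;python3 shot.py 17; python3 nut.py 17|head -1
python3 -m inch '[[0,0.1,0,0,0,0],[0,0.3,0,0,0,0],[-0.2,0.5,0,0,0,0],[-0.4,0.8,0,0,0,0],[-0.5,1,0,0,0,0],[-0.5,1,0,0,0,0],[-0.5,1,0,0,0,0]]'; python3 shot.py 18; python3 nut.py 18 |head -1
```

```text
time: 15.5
ee_pos: [462.5, 176.6, 105.0]
eef_rot: [[-0.0, -0.975, -0.224], [-0.0, -0.224, 0.975], [-1.0, 0.0, -0.0]]
wrist_force: [-0.8, 0.4, -1.0]
gripper_width: 0.5
[462.524 176.581 105.042] local [-82.131   0.718 105.042] F [-0.824  0.427 -0.968] yaw 0.2258342821570297
nut seen [190 317] [207 330] [199.42780749 323.41176471]
time: 16.3
ee_pos: [266.4, 131.8, 206.9]
eef_rot: [[0.004, -0.974, -0.227], [0.006, -0.227, 0.974], [-1.0, -0.005, 0.005]]
wrist_force: [0.2, 1.2, 0.3]
gripper_width: 0.4
nut seen [190 317] [207 331] [198.75242718 323.27669903]
```

View pics/c18.png

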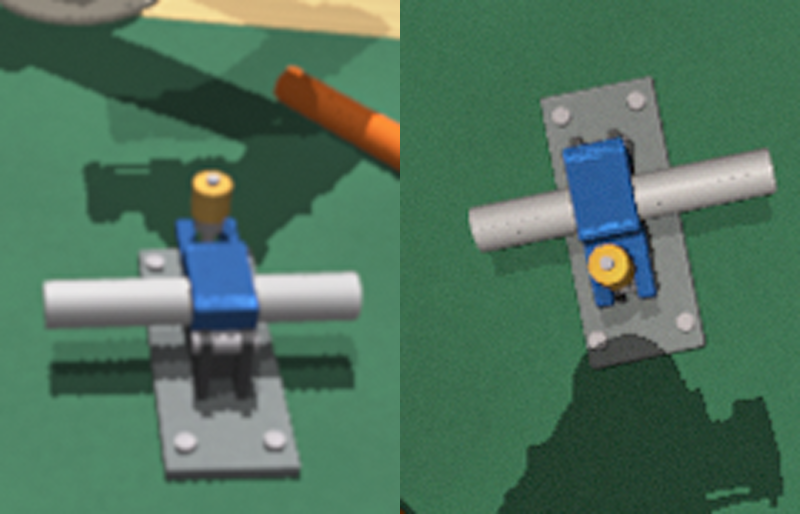

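Now check the final bolt angle from the nut's end centre in both views, and whether the cap is shut.

Run:
```python
from h import *
np.set_printoptions(precision=1,suppress=True)
# nut end / rod tip centre
s=(250+213*.35,130+181*.35);t=(110+207*.35,60+264*.35)
p,e=tri(s,t);l=L(p);print("rod tip",l,e,"theta",np.arctan2(-56-l[0],l[2]-34))
print("expect upright",proj("scene",W(-56,0,124)),s,proj("top",W(-56,0,124)),t)
# prong tips
for a,b in(((250+186*.35,130+222*.35),(110+247*.35,60+297*.35)),((250+231*.35,130+221*.35),(110+203*.35,60+305*.35))):
    p,e=tri(a,b);print("prong",L(p),e)
# bridge far edge corners
for a,b in(((250+192*.35,130+310*.35),(110+218*.35,60+139*.35)),((250+256*.35,130+306*.35),(110+166*.35,60+150*.35))):
    p,e=tri(a,b);print("bridge +x top corner",L(p),e)
```

```text
rod tip [-59.    2.6 116.8] 2.357564085845898 theta 0.036005742672929886
expect upright (np.float64(323.1163554399625), np.float64(191.61218029999972)) (324.55, 193.35) (np.float64(182.1639346425099), np.float64(149.92021090675917)) (182.45, 152.39999999999998)
prong [-75.7 -12.3  64.1] 3.751010926129167
prong [-75.1  20.6  64.6] 5.413580285597823
bridge +x top corner [ 36.8 -18.5  83. ] 2.618485516410473
bridge +x top corner [36.1 21.8 84.4] 2.835681731109895
```

```bash
python3 -c "
from rig import ticket,bot
print(bot.sense()['time'],ticket.sign_off())"
```

```text
the job is handed in; nothing more can be done
16.4 None
```

The blue half is shut over the tube and the bolt stands in its slot. I handed the job in at 16.4 s with the arm clear of everything.

**What I did:** I pushed the blue half of the tube-holding clamp past upright with the fingers spread over its prongs, and it fell shut by itself. I then pushed the bolt up its arc with closed fingers until it stood in the slot.

**Last checks (both cameras):**

| Item | Measured | Expected |
|---|---|---|
| Lug prongs | x about -75, z about 64 mm | x -76, z 60–72 mm |
| Top of blue half's bridge | z about 83–84 mm | z 88 mm |
| Bolt angle | 0.01–0.04 rad, depending on the view | 0 |
| Tube | looks undisturbed in its saddle, by eye | in its saddle |

**What went wrong or disagreed:**
- **First push on the blue half:** it missed and moved nothing. The closed fingers passed through or over the slot.
- **Grip on the nut:** it slipped partway, leaving the bolt at about 0.85–0.9 rad, so I switched to pushing. The wrist force seen then was about 15 N.
- **Fingertip height:** the fingertips looked about 18 mm higher in the pictures than the stated tool geometry. I allowed for this and did not find the cause.
- **Measurement error:** the two camera views disagreed by 2–5 mm on the final points.

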